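Lay out the bench for preparing a standard

ROBOT

A 7-joint arm with a two-finger parallel gripper is mounted at the origin on the work surface. World frame = base frame: x ahead of the robot, y to its left, z up, the work surface at z = 0. Lengths are in m, angles in rad, forces in N, time in s.
With the tool pointing down it reaches from about 0.4 to 0.875 m from the base axis. Payload 19.3 kg.
Tool frame: the origin (TCP) lies on the centre line of the jaws, within the pads' length; the fingertips stand 14 mm ahead of it and the grasp point (between the pads) lies 5 mm behind it; x points along the fingers, y is the direction in which the jaws open and shut, and the axes are right-handed (so a half turn about x gives the same grasp; the last joint's range is limited). The gripper opens to 85 mm and grips with 20 to 120 N. Pads are 22 mm wide; open, the fingers measure 114 mm over their backs; the gripper's body (76 mm by 85 mm) begins 54 mm behind the grasp point. The pads swing forward as they close: fully open they stand 13 mm farther back than shut.
Start: joints at [1.047, 0.521, -0.036, 1.599, 0.021, 1.021, -0.113], TCP at [0.274, -0.562, 0.245] pointing down, gripper open.
Joint ranges: [-2.91, 2.91], [-0.3, 2.13], [-1.5, 1.42], [0.17, 2.43], [-1.26, 4.41], [0.16, 1.93], [-2.52, 2.52]. Speed limits (rad/s): [1.89, 1.89, 2.39, 2.39, 3.01, 3.01, 3.01].

INTERFACE

Orientations are given as [roll, pitch, yaw] about the fixed x, y, z axes, in that order (R = Rz(yaw) Ry(pitch) Rx(roll)).
In Python, from workcell import monitor, optics, bot gives the robot as it stands.
- The arm moves only by the tool arm_command, never from a script. Its arguments are lists of equal length, an entry for each row: "delta_pos": the shift along the tool's x, y, z as a fraction of full scale, a list of three; "rotation": the turn, a rotation vector about the tool's x, y, z as a fraction of full scale, a list of three. In form: {"delta_pos": [[dx, dy, dz], ...], "rotation": [[wx, wy, wz], ...]}. A call has 1 to 10 rows; each row shifts and turns the pose as measured when the row begins, along the tool's axes as they then stand; what a row does not reach is not made up. Full scale, the value 1, is 30 mm for a shift and 6 degrees for a turn. A row lasts 1/10 s, in which the tool goes at most 50 mm and 8.59 degrees, less where a joint would pass 70% of its speed; a pose out of reach is approached as far as the arm can. A call with a number of a shift or a turn outside -1 to 1 is refused whole. A call with a gripper value outside its range is refused whole. "gripper" is the closure, from -1 (fully open) to 1 (shut), so that 0 is half open, set as the call begins (left out, the last holds). The fingers move at their own pace and stop on an object; "grip_force" is the grip in N (left out, the last holds). Time passes only in rows, so rows that do not move let the fingers close. It gives the time, the measured TCP pose, the force and the opening at its end, in the units of the state.
- monitor.observe(): the state, without advancing time (a new reading comes with each control period).
- optics.grab_frame(name): name is "scene" or "top" or "wrist"; returns the picture (480x640x3 uint8, red, green, blue); there is no depth.
- optics.camera_params(name): a dict with "fx", "fy", "cx", "cy" (pixels), "origin" and "rotation" of the camera in the world. Camera axes: x right, y down, z forward; pixel columns grow to the right and rows downward; lengths in m; the calibration is good to about 2 mm. A picture is of the moment at which its call begins: read the wrist's pose just before it. camera_params takes no time and is no camera call; for the wrist camera it gives the pose at the moment of the call.
- bot.job_done(): hands the job in, once; it reports no verdict.
The state is a dict: "clock": time; "qpos": joint angles; "qd": joint speeds; "joint_efforts": joint torques, N m; "position": TCP position; "tool_rot": TCP orientation; "force": force on the tool from outside, world axes, zero at the start; "moment": the same for the moment, N m; "grip_width": finger opening in m.
Only numpy, scipy, OpenCV 4.12 (cv2) and the standard library are available. Lean on these libraries where they do the work, as an engineer would, in place of code of your own. Each camera call takes 0.05 s, during which the arm holds its last target. There are 200 camera calls.

TASK

Set the bench up for preparing a standard: first stand the open white weighing dish in the middle of the balance pan, and once it stands there by itself put its knobbed lid on it. Stand the conical flask in the middle of the stirrer's white plate, and the taller of the two amber bottles on the grey mat, midway between the balance pan and the stirrer plate. Keep everything upright, and leave the shorter bottle, the tip box and the beaker where they are.

Things in the scene. Friction and masses are not known exactly. Their poses are not given: they have to be found in the camera images.
- mat: Fixed flat grey mat, 150 x 520 x 4 mm, on the black bench (bench top at z = 0). Origin: centre of its underside; its top is 4 mm higher. Its y axis is its long direction, z up. The balance and the stirrer stand on it, their origins 185 mm either side of the mat's origin along its y axis (which of them is on which side varies), so the mat's origin is the midpoint between pan and plate.
- balance: Fixed slate-grey laboratory balance, 135 mm deep (x) by 130 mm wide (y), with a round steel pan 90 mm in diameter and a low display strip on its front (-x) side. Origin: directly below the pan's centre, on the underside of the balance (which rests on the mat). The pan's flat top is 45 mm above the origin; the pan does not give. The housing reaches 60 mm behind (+x) and 75 mm in front of (-x) the origin and is 36 mm high, 22 mm at the display.
- stirrer: Fixed light grey magnetic stirrer, 135 mm deep (x) by 120 mm wide (y), with a square white ceramic plate 110 x 110 mm on top and two black knobs on its front (-x) side. Origin: directly below the plate's centre, on the underside of the stirrer (which rests on the mat). The plate's flat top is 55 mm above the origin. The housing reaches 60 mm behind (+x) and 75 mm in front of (-x) the origin.
- dish: Loose open round white porcelain weighing dish, straight-sided, outside diameter 54 mm, height 40 mm, wall 3 mm (mouth 48 mm across), 70 g or so. Origin: centre of its underside, z up. Starts upright on the bench.
- lid: Loose round white porcelain lid of the dish: a disc 58 mm in diameter and 6 mm thick, below it a plug 38 mm in diameter and 4 mm high that goes loosely into the dish's mouth, on top an upright cylindrical knob 18 mm in diameter and 26 mm high; 36 mm high in all, 50 g or so. Origin: centre of the plug's underside, z up; the disc's top is 10 mm and the knob's top 36 mm above it. Starts on the bench, knob up. Closed on the dish, its origin is 36 mm above the dish's origin.
- flask: Loose pale grey conical flask: foot 70 mm in diameter, tapering from 6 mm height to a straight neck 28 mm in diameter between 56 and 86 mm height, black stopper up to 92 mm, fixed in it; 160 g or so. Origin: centre of its underside, z up. Starts upright on the bench.
- tall_bottle: The taller loose amber bottle with a white screw cap: body 50 mm in diameter and straight-sided up to 66 mm, shoulder up to 78 mm, cap 30 mm in diameter from 78 to 100 mm; 250 g or so. Origin: centre of its underside, z up. Starts upright on the bench.
- short_bottle: The shorter loose amber bottle with a white screw cap: body 40 mm in diameter, 62 mm high in all, cap 26 mm in diameter. Stays where it is. Origin: centre of its underside.
- tip_box: Bystander: closed grey tip box with a clear lid, 122 x 87 x 63 mm, loose, to one side of the work. Origin: centre of its underside.
- beaker: Bystander: empty open glass beaker, about 70 mm in diameter and 85 mm high, loose, to the other side of the work. Origin: centre of its underside.
Things that resemble listed ones, but are neither listed nor needed, are in the scene too. What is shaped like the flask but red or yellow is not meant. What is shaped like the dish but green or turquoise is not meant.

How it is judged:
On the way, in this order (a step that is already met when the one before it is completed fails the run):
1. the open dish stands, let go, on the middle of the balance pan, its lid still off (horizontal distance between dish and balance below 0.012 m and z of dish in the frame of balance between 0.04 and 0.049 m and angle between dish's own z axis and vertical below 0.1 rad and distance between lid and dish above 0.06 m and contact force between dish and the fingers below 0.1 N), for 0.2 s.
2. the lid sits on the dish (horizontal distance between lid and dish below 0.008 m and z of lid in the frame of dish between 0.031 and 0.04 m and angle between lid's own z axis and vertical below 0.1 rad), for 0.2 s.
At the end, for the whole second after the job is handed in: Dish on the pan within 12 mm of its centre; lid level on the dish, within 8 mm of centred; flask on the stirrer plate within 15 mm of its middle; tall bottle on the mat within 15 mm of the midpoint between balance and stirrer; all upright within 0.1 rad, released, at rest (all of step 2 and horizontal distance between dish and balance below 0.012 m and z of dish in the frame of balance between 0.04 and 0.049 m and angle between each of dish, flask, tall_bottle's own z axis and vertical below 0.1 rad and horizontal distance between flask and stirrer below 0.015 m and z of flask in the frame of stirrer between 0.05 and 0.059 m and horizontal distance between tall_bottle and mat below 0.015 m and z of tall_bottle in the frame of mat between -0.001 and 0.008 m and linear speed of each of dish, lid, flask, tall_bottle below 0.02 m/s and contact force between each of dish, lid, flask, tall_bottle and the fingers below 0.1 N); the robot touches nothing.
It fails at once if the dish, lid, flask or tall bottle is tipped by more than 0.6 rad (angle between any of dish, lid, flask, tall_bottle's own z axis and vertical above 0.6 rad).
It fails at once if the short bottle, the tip box or the beaker is moved by more than 25 mm (distance of any of short_bottle, tip_box, beaker from where it was at the start of the episode above 0.025 m).
It also fails if it takes over 96 s, if anything falls off the work surface, if the arm or the gripper's body presses on something with over 40 N, if the wrist force passes 120 N, or if a joint passes its speed limit or range.

## Working session

There is one attempt and no reset: what is moved stays moved. The work goes in short steps, Python scripts to look and compute and a tool call to move; the robot and the scene stay as the last step left them, time stands still between calls to the robot, and variables do not carry over. Pictures are saved under pics/ and viewed, about 12 in all and at most 16, crops included, and the job is handed in when it is done.

Besides the shell and the picture viewer there is one more tool, called after "Request:" as a command line: name --argument value ..., lists and objects as JSON in quotes. arm_command: Moves the arm, as the interface text tells. Its arguments: {"type":"object","properties":{"delta_pos":{"type":"array","items":{"type":"array","items":{"type":"number"}}},"rotation":{"type":"array","items":{"type":"array","items":{"type":"number"}}},"gripper":{"type":"number"},"grip_force":{"type":"number"}},"required":["delta_pos","rotation"]}

```bash
mkdir -p pics; ls
python3 - <<'E'
from workcell import monitor, optics, bot
import cv2
s=monitor.observe();print(s)
for n in("top","scene"):
    print(n,optics.camera_params(n)); cv2.imwrite(f"pics/{n}0.png",optics.grab_frame(n)[:,:,::-1])
print(optics.camera_params("wrist"))
E
```

```text
pics
{'clock': 0.0, 'qpos': array([ 1.04679419,  0.52206642, -0.0363487 ,  1.59999284,  0.02121542,
        1.02109721, -0.11278303]), 'qd': array([ 0.00035843,  0.00202874,  0.00058182,  0.0008678 ,  0.00065853,
        0.00123423, -0.00079126]), 'joint_efforts': array([-1.76423114e-04, -9.27102757e+01,  1.98024720e+00, -3.69935632e+01,
        1.79134874e-02,  8.18618399e-03, -4.34278388e-05]), 'position': array([ 0.27382637, -0.56146637,  0.24469826]), 'tool_rot': array([-1.49750845,  1.56961806,  2.0979196 ]), 'force': array([-0.09780082,  0.59501666, -0.22128159]), 'moment': array([-0.04254615, -0.00512648, -0.00564836]), 'grip_width': 0.08551857331323673}
top {'fx': 518.648716908662, 'fy': 518.648716908662, 'cx': 320.8976812448665, 'cy': 239.47370173406838, 'origin': array([ 2.59432259e-01, -7.41088764e-04,  1.33717866e+00]), 'rotation': array([-2.96923037, -0.00706088, -1.55331027])}
scene {'fx': 562.4803414600702, 'fy': 562.4803414600702, 'cx': 328.86692233492295, 'cy': 241.11526275319585, 'origin': array([ 1.14765845, -0.37592598,  1.01285129]), 'rotation': array([-2.47558957,  0.01334063,  1.029398  ])}
{'fx': 336.81463866726193, 'fy': 336.81463866726193, 'cx': 319.8826865670047, 'cy': 233.85157049976706, 'origin': array([ 0.34191668, -0.52776925,  0.37213999]), 'rotation': array([ 2.84059916e+00,  2.64496554e-04, -1.11594996e+00])}
```

View pics/top0.png

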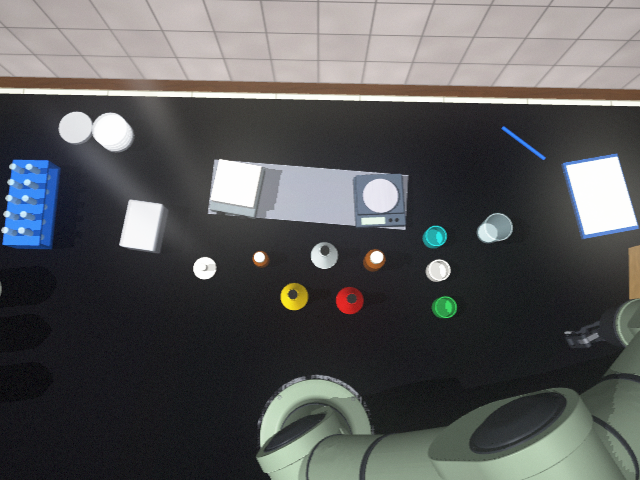

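View pics/scene0.png

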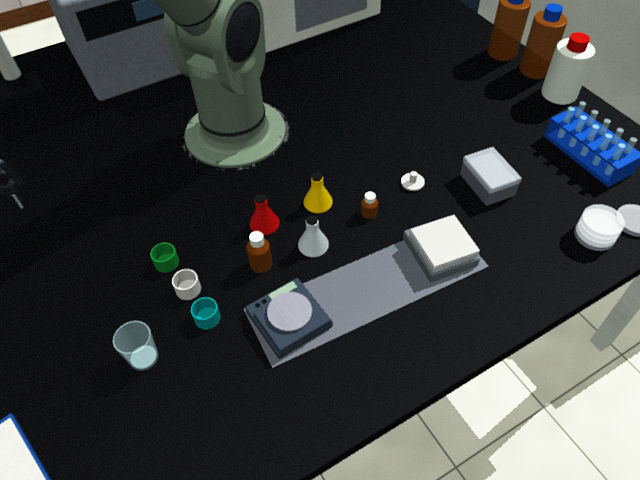

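Top picture: the white dish is at (438,270), with green at (444,307) and turquoise at (434,237). The lid is at (205,268). The grey flask is at (324,255), with yellow at (294,296) and red at (350,300). The tall bottle is at (374,260) and the short one at (261,258). The pan is at (381,196) and the plate at (237,184). I choose by colour and check with one enlarged crop.

```bash
cat > h.py <<'E'
import numpy as np, cv2
from scipy.spatial.transform import Rotation as R
from workcell import monitor, optics, bot
def cam(n):
    p=optics.camera_params(n); return p,R.from_euler('xyz',p['rotation']).as_matrix()
def ray(n,u,v,z,c=None):
    p,M=c or cam(n); d=M@[(u-p['cx'])/p['fx'],(v-p['cy'])/p['fy'],1]; o=p['origin']
    return (o+d*(z-o[2])/d[2])
def proj(n,X,c=None):
    p,M=c or cam(n); q=M.T@(np.array(X)-p['origin']); return np.array([p['fx']*q[0]/q[2]+p['cx'],p['fy']*q[1]/q[2]+p['cy']])
def crop(img,x0,y0,x1,y1,k,name):
    cv2.imwrite(name,cv2.resize(img[y0:y1,x0:x1,::-1],None,fx=k,fy=k,interpolation=cv2.INTER_CUBIC))
E
python3 - <<'E'
from h import *
im=cv2.imread("pics/top0.png")[:,:,::-1]
crop(im,190,150,460,320,2.95,"pics/c1.png")
for n,u,v,z in[("dish",438,270,.04),("lid",205,268,.01),("flask",324,245,.092),("tall",374.5,257,.1),("short",261,257,.062),("pan",380.5,195.5,.049),("plate",238,184,.059)]:
    print(n,ray("top",u,v,z).round(4))
E
```

```text
dish [ 0.4129 -0.302   0.04  ]
lid [0.4107 0.2903 0.01  ]
flask [ 0.4628 -0.0135  0.092 ]
tall [ 0.4345 -0.1356  0.1   ]
short [0.4347 0.1418 0.062 ]
pan [ 0.601  -0.1565  0.049 ]
plate [0.6215 0.2077 0.059 ]
```

View pics/c1.png

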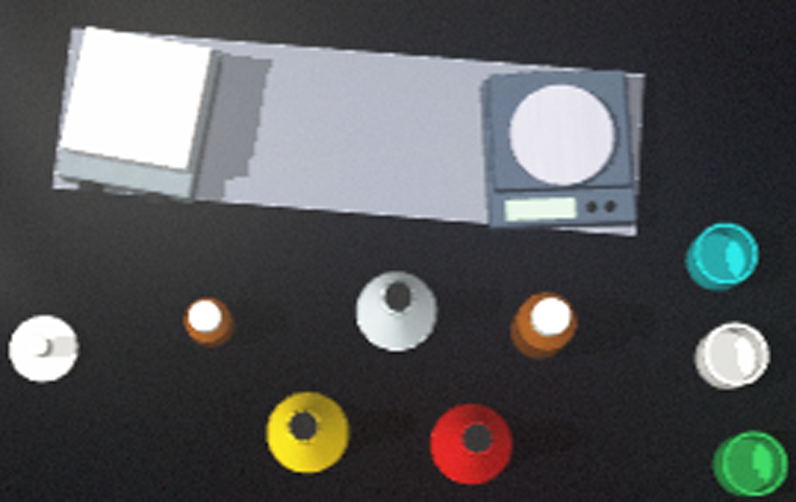

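Run:
```python
from h import *
c=cam("top")
def P(u,v,z): return ray("top",190+(u+.5)/2.95-.5,150+(v+.5)/2.95-.5,z,c)
for n,u,v,z in[("dish",733,355,.04),("green",751,463,.04),("turq",723,256,.04),("lid",43,348,.01),("flask",398,297,.092),("tall",551,315,.1),("short",204,316,.062),("pan",562,134,.049),("red",477,437,.092),("yel",304,426,.092)]:
    print(n,P(u,v,z)[:2].round(4))
pl=[P(*q,.059) for q in[(92,27),(214,48),(187,170),(62,151)]]; print("plate",np.mean(pl,0).round(4))
m=[P(*q,.004) for q in[(72,28),(645,75),(636,235),(53,187)]]; print("mat",np.round(m,4).tolist(),np.mean(m,0).round(4))
d=m[0]-m[1]+m[3]-m[2]; print("yaw of mat y - 90deg",np.degrees(np.arctan2(-d[0],d[1])))
s=monitor.observe();M=R.from_euler('xyz',s['tool_rot']).as_matrix();print(M.round(3)); 
p,W=cam("wrist");print("cam in tool",M.T@(p['origin']-s['position']),(M.T@W).round(3))
```

```text
dish [ 0.4129 -0.3024]
green [ 0.3217 -0.3156]
turq [ 0.4986 -0.2956]
lid [0.4116 0.2923]
flask [ 0.4497 -0.0152]
tall [ 0.4359 -0.1403]
short [0.4351 0.1472]
pan [ 0.602  -0.1557]
red [ 0.3361 -0.0811]
yel [0.3425 0.0593]
plate [0.6238 0.211  0.059 ]
mat [[0.7045, 0.2837, 0.004], [0.6705, -0.2364, 0.004], [0.5228, -0.2267, 0.004], [0.5565, 0.2928, 0.004]] [0.6136 0.0283 0.004 ]
yaw of mat y - 90deg -3.7322235397132557
[[-0.     0.438 -0.899]
 [ 0.001 -0.899 -0.438]
 [-1.    -0.001  0.   ]]
cam in tool [-0.12735507 -0.00060517 -0.07594726] [[-0.001 -0.296  0.955]
 [ 1.     0.001  0.001]
 [-0.001  0.955  0.296]]
```

Request:
arm_command --delta_pos '[[0.3,0,0],[0.3,0,0],[0.3,0,0],[0.3,0,0],[0.3,0,0],[0,-1,-0.5],[0,-1,-0.5],[0,-1,-0.5],[0,-1,-0.5],[0,-1,-0.5]]' --rotation '[[0.87,0,0],[0.87,0,0],[0.87,0,0],[0.87,0,0],[0.87,0,0],[0,0,0],[0,0,0],[0,0,0],[0,0,0],[0,0,0]]' --gripper -1 --grip_force 40

```text
clock: 1.1
position: [0.35, -0.4103, 0.1945]
tool_rot: [-0.596, 1.564, 2.517]
force: [0.8, 0.7, 0.0]
grip_width: 0.0852
```

Request:
arm_command --delta_pos '[[0.3,-0.9,-0.5],[0.3,-0.9,-0.5],[0.3,-0.9,-0.5],[0.3,-0.9,-0.5],[0,0,0],[0,0,0]]' --rotation '[[0,0,0],[0,0,0],[0,0,0],[0,0,0],[0,0,0],[0,0,0]]'

```text
clock: 1.7
position: [0.4167, -0.2947, 0.1568]
tool_rot: [-0.742, 1.562, 2.377]
force: [0.7, -0.1, -0.3]
grip_width: 0.0859
```

Run:
```python
from h import *
s=monitor.observe();c=cam("wrist");im=optics.grab_frame("wrist")
M=R.from_euler('xyz',s['tool_rot']).as_matrix();print(s['position'],s['clock'],M.round(3).tolist(),s['qpos'].round(2))
cv2.imwrite("pics/w1.png",im[:,:,::-1]); print(proj("wrist",[.413,-.302,.04],c))
```

```text
[ 0.41669953 -0.29470171  0.15681043] 1.7 [[-0.006, -0.022, -1.0], [0.006, -1.0, 0.022], [-1.0, -0.006, 0.006]] [ 0.47  0.47  0.04  1.98 -0.03  0.7  -1.07]
[330.94918438 237.37619151]
```

View pics/w1.png

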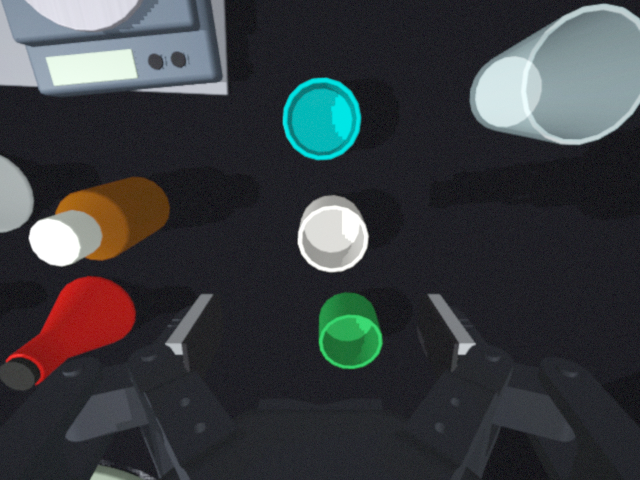

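Request:
arm_command --delta_pos '[[0.5,0.27,0.12],[0.9,0,0],[0.9,0,0],[0.9,0,0],[0.9,0,0],[0.45,0,0],[0,0,0]]' --rotation '[[0,0,0],[0,0,0],[0,0,0],[0,0,0],[0,0,0],[0,0,0],[0,0,0]]'

```text
clock: 2.45
position: [0.4102, -0.3095, 0.0177]
tool_rot: [-0.618, 1.568, 2.492]
force: [-0.4, 0.3, 1.1]
grip_width: 0.0855
```

Request:
arm_command --delta_pos '[[0,0,0],[0,0,0],[0,0,0],[0,0,0],[0,0,0],[0,0,0],[0,0,0]]' --rotation '[[0,0,0],[0,0,0],[0,0,0],[0,0,0],[0,0,0],[0,0,0],[0,0,0]]' --gripper 1 --grip_force 30

```text
clock: 3.15
position: [0.4118, -0.3115, 0.0222]
tool_rot: [2.622, 1.568, -0.552]
force: [-0.7, 0.2, -0.2]
grip_width: 0.0526
```

Request:
arm_command --delta_pos '[[-0.6,0,0],[-1,0,0],[-1,0,0],[-0.8,-0.6,-0.7],[0,-0.65,-0.79],[0,-0.65,-0.79],[0,-0.65,-0.79],[0,-0.65,-0.79],[0,-0.65,-0.79],[0,-0.65,-0.79]]' --rotation '[[0,0,0],[0,0,0],[0,0,0],[0,0,0],[0,0,0],[0,0,0],[0,0,0],[0,0,0],[0,0,0],[0,0,0]]'

```text
clock: 4.15
position: [0.5816, -0.1802, 0.1289]
tool_rot: [2.042, 1.569, -1.139]
force: [-0.2, 0.3, 0.3]
grip_width: 0.0527
```

Request:
arm_command --delta_pos '[[0,-0.45,-0.7],[0,0,0],[0,0,0]]' --rotation '[[0,0,0],[0,0,0],[0,0,0]]'

```text
clock: 4.45
position: [0.6064, -0.1626, 0.1281]
tool_rot: [2.92, 1.57, -0.256]
force: [-0.8, 0.3, -0.7]
grip_width: 0.0525
```

Run:
```python
from h import *
s=monitor.observe();c=cam("wrist");im=optics.grab_frame("wrist")
M=R.from_euler('xyz',s['tool_rot']).as_matrix();print(s['position'],s['clock'],M.round(3).tolist(),s['grip_width'])
cv2.imwrite("pics/w2.png",im[:,:,::-1]); print(proj("wrist",[.6015,-.1565,.049],c),proj("wrist",s['position']+[0,0,.018],c))
```

```text
[ 0.60643906 -0.16259727  0.12808922] 4.45 [[0.001, -0.034, -0.999], [-0.0, -0.999, 0.034], [-1.0, 0.0, -0.001]] 0.052456723908764345
[311.47238368 258.43131408] [321.02263489 339.75617524]
```

View pics/w2.png

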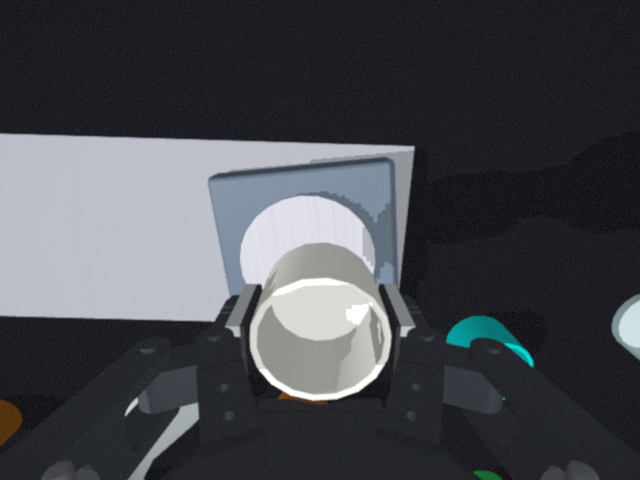

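Request:
arm_command --delta_pos '[[0,-0.23,0.15],[0.5,0,0],[0.7,0,0],[0.45,0,0],[0.1,0,0],[0,0,0],[0,0,0]]' --rotation '[[0,0,0],[0,0,0],[0,0,0],[0,0,0],[0,0,0],[0,0,0],[0,0,0]]'

```text
clock: 5.2
position: [0.5988, -0.1574, 0.0723]
tool_rot: [1.163, 1.57, -2.016]
force: [0.1, -0.4, -1.0]
grip_width: 0.0528
```

Request:
arm_command --delta_pos '[[0,-0.05,-0.1],[0.04,0,0],[0.03,0,0],[0,0,0]]' --rotation '[[0,0,0],[0,0,0],[0,0,0],[0,0,0]]'

```text
clock: 5.6
position: [0.6032, -0.1562, 0.0718]
tool_rot: [2.77, 1.568, -0.41]
force: [-0.5, -0.7, -1.9]
grip_width: 0.0529
```

Request:
arm_command --delta_pos '[[0.05,0,0],[0,0,0]]' --rotation '[[0,0,0],[0,0,0]]'

```text
clock: 5.8
position: [0.6033, -0.1561, 0.0704]
tool_rot: [2.807, 1.568, -0.373]
force: [0.1, 0.0, -1.4]
grip_width: 0.0529
```

Request:
arm_command --delta_pos '[[0,0,0],[0,0,0],[0,0,0],[0,0,0],[0,0,0],[0,0,0]]' --rotation '[[0,0,0],[0,0,0],[0,0,0],[0,0,0],[0,0,0],[0,0,0]]' --gripper -1

```text
clock: 6.4
position: [0.6033, -0.1563, 0.0706]
tool_rot: [2.793, 1.568, -0.386]
force: [0.0, -0.4, -0.2]
grip_width: 0.0851
```

Request:
arm_command --delta_pos '[[-0.5,0,0],[-1,0,0],[-1,0,0],[-0.5,0,0],[0,0,0]]' --rotation '[[0,0,0],[0,0,0],[0,0,0],[0,0,0],[0,0,0]]'

```text
clock: 6.9
position: [0.6029, -0.1563, 0.1676]
tool_rot: [2.828, 1.567, -0.352]
force: [0.4, -0.7, 0.4]
grip_width: 0.0852
```

Run:
```python
from h import *
s=monitor.observe();c=cam("wrist");im=optics.grab_frame("wrist")
print(s['position'],s['clock'])
cv2.imwrite("pics/w3.png",im[:,:,::-1]); print(proj("wrist",[.602,-.1555,.089],c),proj("wrist",[.602,-.1555,.049],c))
cv2.imwrite("pics/t1.png",optics.grab_frame("top")[:,:,::-1])
```

```text
[ 0.60292841 -0.15625324  0.1675827 ] 6.9
[319.27138248 252.98587493] [319.30390163 234.83596405]
```

View pics/w3.png

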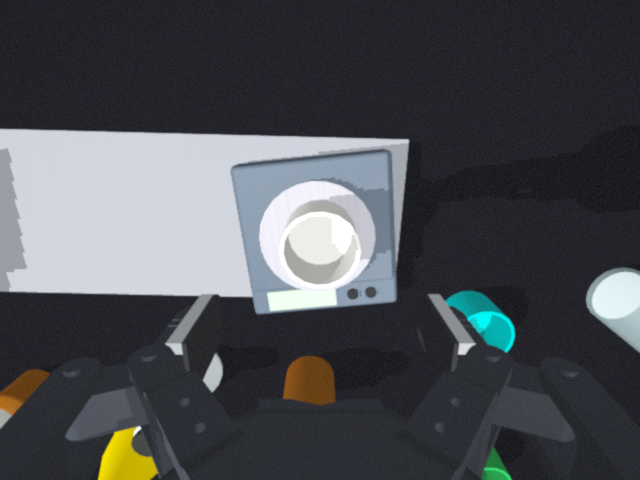

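Dish stands centred on the pan (rim (319,252) vs predicted (319,253); pan (318,235)). Now the lid.

Request:
arm_command --delta_pos '[[0,-0.9,0.4],[0,-0.95,0.4],[0,-0.95,0.4],[0,-0.95,0.4],[0,-0.95,0.4],[0,-0.95,0.4],[0,-0.95,0.4],[0,-0.95,0.4],[0,-0.95,0.4],[0,-0.95,0.4]]' --rotation '[[-0.33,0,0],[0,0,0],[0,0,0],[0,0,0],[0,0,0],[0,0,0],[0,0,0],[0,0,0],[0,0,0],[0,0,0]]'

```text
clock: 8.0
position: [0.4755, 0.1337, 0.1571]
tool_rot: [0.353, 1.558, -2.798]
force: [0.4, -0.1, -0.4]
grip_width: 0.0854
```

Request:
arm_command --delta_pos '[[0,-0.9,0.4],[0,-0.9,0.4],[0,-0.9,0.4],[0,-0.9,0.4],[0,0,0],[0,0,0]]' --rotation '[[0,0,0],[0,0,0],[0,0,0],[0,0,0],[0,0,0],[0,0,0]]'

```text
clock: 8.6
position: [0.4214, 0.2489, 0.1529]
tool_rot: [0.379, 1.55, -2.766]
force: [-0.4, 0.3, -0.0]
grip_width: 0.0853
```

```bash
cat > st.py <<'E'
from h import *
s=monitor.observe();M=R.from_euler('xyz',s['tool_rot']).as_matrix();print(s['position'],s['clock'],M.round(3).tolist(),s['qpos'].round(2))
E
python3 st.py
```

```text
[0.42138652 0.24887468 0.15285634] 8.6 [[-0.019, -0.003, -1.0], [-0.008, -1.0, 0.003], [-1.0, 0.008, 0.019]] [-0.66  0.45  0.01  2.02 -0.02  0.69 -2.21]
```

Request:
arm_command --delta_pos '[[0.3,-0.7,0.16],[0.3,-0.7,0.16],[0.2,0,0],[0,0,0]]' --rotation '[[0,0.18,-0.08],[0,0,0],[0,0,0],[0,0,0]]'

```text
clock: 9.0
position: [0.4126, 0.2881, 0.1266]
tool_rot: [0.976, 1.569, -2.173]
force: [0.4, 0.0, 0.4]
grip_width: 0.0852
```

```bash
python3 st.py
python3 - <<'E'
from h import *
c=cam("wrist");im=optics.grab_frame("wrist")
cv2.imwrite("pics/w4.png",im[:,:,::-1]); print(proj("wrist",[.4116,.2923,.01],c),proj("wrist",[.4116,.2923,.036],c))
E
```

```text
[0.41264888 0.28812162 0.12664434] 9.0 [[-0.001, -0.007, -1.0], [-0.002, -1.0, 0.007], [-1.0, 0.002, 0.001]] [-0.74  0.51  0.01  2.02 -0.01  0.62 -2.3 ]
[314.66387553 235.09467207] [314.1694024  246.50353942]
```

View pics/w4.png

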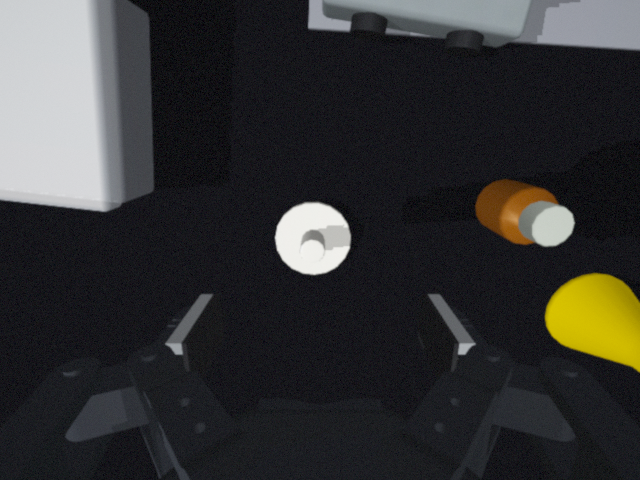

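Request:
arm_command --delta_pos '[[0.3,-0.18,0.12],[0.9,0,0],[0.9,0,0],[0.9,0,0],[0.2,0,0],[0,0,0],[0,0,0]]' --rotation '[[0,0,0],[0,0,0],[0,0,0],[0,0,0],[0,0,0],[0,0,0],[0,0,0]]'

```text
clock: 9.75
position: [0.411, 0.2917, 0.0287]
tool_rot: [-3.064, 1.569, 0.064]
force: [1.1, 0.3, 0.8]
grip_width: 0.0855
```

```bash
python3 st.py
```

```text
[0.41104647 0.29167251 0.02869936] 9.75 [[0.002, -0.013, -1.0], [0.0, -1.0, 0.013], [-1.0, -0.0, -0.002]] [-0.74  0.69  0.01  2.05 -0.01  0.4  -2.31]
```

Request:
arm_command --delta_pos '[[0.03,-0.06,0.07],[0,0,0],[0,0,0],[0,0,0],[0,0,0],[0,0,0],[0,0,0],[0,0,0],[0,0,0],[0,0,0]]' --rotation '[[0,0,0],[0,0,0],[0,0,0],[0,0,0],[0,0,0],[0,0,0],[0,0,0],[0,0,0],[0,0,0],[0,0,0]]' --gripper 1 --grip_force 30

```text
clock: 10.75
position: [0.4103, 0.2948, 0.0312]
tool_rot: [-2.574, 1.564, 0.554]
force: [1.3, -0.1, 0.6]
grip_width: 0.0167
```

Request:
arm_command --delta_pos '[[-0.5,0,0],[-1,0,0],[-1,0,0],[-1,0,0],[-1,0.5,-0.2],[0,0.93,-0.4],[0,0.93,-0.4],[0,0.93,-0.4],[0,0.93,-0.4],[0,0.93,-0.4]]' --rotation '[[0,0,0],[0,0,0],[0,0,0],[0,0,0],[0,0,0],[0,0,0],[0,0,0],[0,0,0],[0,0,0],[0,0,0]]'

```text
clock: 11.75
position: [0.474, 0.1376, 0.1717]
tool_rot: [-2.471, 1.564, 0.665]
force: [0.4, 0.1, -0.3]
grip_width: 0.0172
```

Request:
arm_command --delta_pos '[[0,0.93,-0.4],[0,0.93,-0.4],[0,0.93,-0.4],[0,0.93,-0.4],[0,0.93,-0.4],[0,0.93,-0.4],[0,0.93,-0.4],[0,0.9,-0.4],[0,0,0],[0,0,0]]' --rotation '[[0,0,0],[0,0,0],[0,0,0],[0,0,0],[0,0,0],[0,0,0],[0,0,0],[0,0,0],[0,0,0],[0,0,0]]'

```text
clock: 12.75
position: [0.5713, -0.0998, 0.1707]
tool_rot: [-2.553, 1.565, 0.578]
force: [-0.1, 0.3, -1.0]
grip_width: 0.0166
```

```bash
python3 st.py
```

```text
[ 0.57131747 -0.09982385  0.17067731] 12.75 [[0.005, -0.011, -1.0], [0.003, -1.0, 0.011], [-1.0, -0.003, -0.005]] [ 0.03  0.54  0.06  1.8  -0.05  0.8  -1.46]
```

Request:
arm_command --delta_pos '[[0.2,0.9,-0.5],[0.2,0.9,-0.5],[0,0,0],[0,0,0]]' --rotation '[[0,-0.05,0.03],[0,0,0],[0,0,0],[0,0,0]]'

```text
clock: 13.15
position: [0.6011, -0.1513, 0.1581]
tool_rot: [-0.938, 1.568, 2.198]
force: [-0.2, 0.5, -0.4]
grip_width: 0.0169
```

```bash
python3 st.py
python3 - <<'E'
from h import *
c=cam("wrist");im=optics.grab_frame("wrist");p=monitor.observe()['position']
cv2.imwrite("pics/w5.png",im[:,:,::-1]); print(proj("wrist",[.6023,-.1556,.089],c),proj("wrist",p+[0,0,.005],c),proj("wrist",p-[0,0,.021],c))
E
```

```text
[ 0.60108814 -0.1513146   0.15810607] 13.15 [[-0.001, -0.006, -1.0], [0.002, -1.0, 0.006], [-1.0, -0.002, 0.001]] [ 0.11  0.62  0.07  1.69 -0.05  0.84 -1.38]
[327.59338278 254.50194157] [321.17235952 321.33016783] [321.07607822 292.21694078]
```

View pics/w5.png

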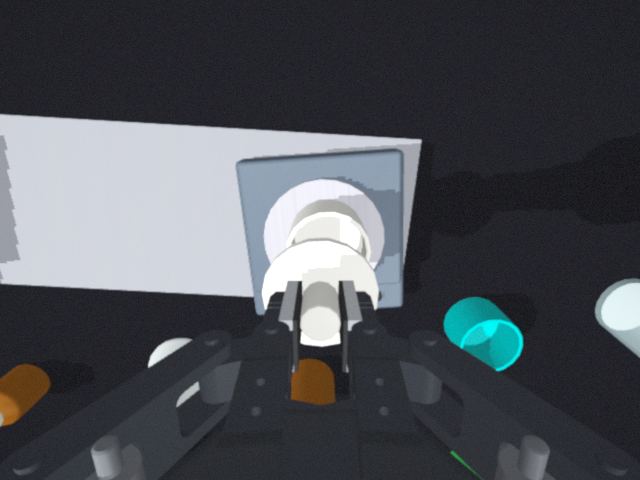

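Request:
arm_command --delta_pos '[[0,0.13,-0.08],[0.4,0,0],[0.4,0,0],[0.1,0,0],[0,0,0],[0,0,0]]' --rotation '[[0,0,0],[0,0,0],[0,0,0],[0,0,0],[0,0,0],[0,0,0]]'

```text
clock: 13.8
position: [0.6027, -0.152, 0.1286]
tool_rot: [-0.884, 1.567, 2.256]
force: [-0.2, -0.1, 0.3]
grip_width: 0.0169
```

Request:
arm_command --delta_pos '[[0,0.13,-0.03],[0,0,0],[0.2,0,0],[0.1,0,0],[0,0,0]]' --rotation '[[0,0,0],[0,0,0],[0,0,0],[0,0,0],[0,0,0]]'

```text
clock: 14.3
position: [0.604, -0.1565, 0.1196]
tool_rot: [-1.171, 1.568, 1.968]
force: [-0.3, -0.1, -0.5]
grip_width: 0.0166
```

Request:
arm_command --delta_pos '[[0.07,0,0],[0.06,0,0],[0,0,0],[0,0,0]]' --rotation '[[0,0,0],[0,0,0],[0,0,0],[0,0,0]]'

```text
clock: 14.7
position: [0.6042, -0.1565, 0.1163]
tool_rot: [-1.398, 1.568, 1.741]
force: [-0.4, 0.6, -0.9]
grip_width: 0.0166
```

Request:
arm_command --delta_pos '[[0.04,0,0],[0.03,0,0],[0,0,0]]' --rotation '[[0,0,0],[0,0,0],[0,0,0]]'

```text
clock: 15.0
position: [0.6047, -0.1566, 0.1165]
tool_rot: [-2.001, 1.568, 1.137]
force: [-0.2, -0.1, 0.4]
grip_width: 0.0171
```

Request:
arm_command --delta_pos '[[0,0,0],[0,0,0],[0,0,0],[0,0,0],[0,0,0],[0,0,0],[0,0,0]]' --rotation '[[0,0,0],[0,0,0],[0,0,0],[0,0,0],[0,0,0],[0,0,0],[0,0,0]]' --gripper -1

```text
clock: 15.7
position: [0.6046, -0.1565, 0.1158]
tool_rot: [-1.852, 1.568, 1.287]
force: [0.0, 0.8, 0.7]
grip_width: 0.0853
```

Request:
arm_command --delta_pos '[[-0.5,0,0],[-1,0,0],[-1,0,0],[0,0,0],[0,0,0]]' --rotation '[[0,0,0],[0,0,0],[0,0,0],[0,0,0],[0,0,0]]'

```text
clock: 16.2
position: [0.6045, -0.1568, 0.197]
tool_rot: [-2.105, 1.568, 1.034]
force: [0.2, 0.8, 0.4]
grip_width: 0.0855
```

```bash
python3 st.py
python3 - <<'E'
from h import *
c=cam("wrist");im=optics.grab_frame("wrist")
print(proj("wrist",[.6023,-.1556,.095],c),proj("wrist",[.6023,-.1556,.121],c))
crop(im,180,100,460,310,2.8,"pics/w6.png")
E
```

```text
[ 0.604502   -0.1567822   0.19702995] 16.2 [[0.001, -0.003, -1.0], [0.002, -1.0, 0.003], [-1.0, -0.002, -0.001]] [ 0.11  0.57  0.07  1.65 -0.05  0.92 -1.37]
[319.13475875 243.04561662] [318.95591602 255.97525836]
```

View pics/w6.png

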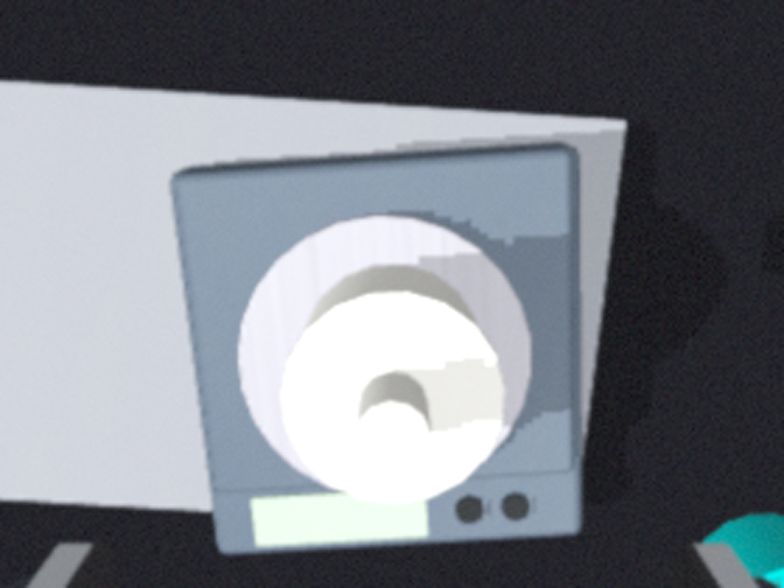

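Lid disc at crop (393,397) lies within 1 mm of the dish centre, level. Now the flask.

Request:
arm_command --delta_pos '[[0,-0.75,0.8],[0,-0.8,0.86],[0,-0.8,0.86],[0,-0.8,0.86],[0,-0.8,0.86],[0,-0.75,0.8],[0,0,0],[0,0,0]]' --rotation '[[0,0,0],[0,0,0],[0,0,0],[0,0,0],[0,0,0],[0,0,0],[0,0,0],[0,0,0]]'

```text
clock: 17.05
position: [0.4456, -0.0112, 0.1937]
tool_rot: [-0.36, 1.567, 2.778]
force: [-0.4, -1.0, 0.3]
grip_width: 0.0852
```

```bash
python3 st.py
python3 - <<'E'
from h import *
c=cam("wrist");im=optics.grab_frame("wrist")
for X in([.4497,-.0152,.092],[.4497,-.0152,0],[.4359,-.1403,.1]): print(proj("wrist",X,c))
cv2.imwrite("pics/w7.png",im[:,:,::-1])
E
```

```text
[ 0.44563837 -0.01118094  0.1937013 ] 17.05 [[-0.004, -0.003, -1.0], [0.001, -1.0, 0.003], [-1.0, -0.001, 0.004]] [-0.14  0.32  0.04  2.1  -0.02  0.72 -1.66]
[326.27937493 234.14705966]
[324.70188828 205.69808664]
[504.86386178 256.07878478]
```

View pics/w7.png

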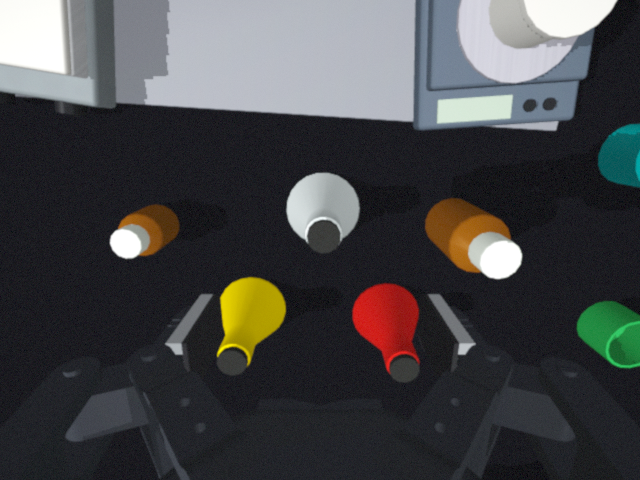

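Request:
arm_command --delta_pos '[[0.2,0.1,-0.12],[0.9,0,0],[0.9,0,0],[0.9,0,0],[0.8,0,0],[0.35,0,0],[0,0,0],[0,0,0]]' --rotation '[[0,0.03,0],[0,0,0],[0,0,0],[0,0,0],[0,0,0],[0,0,0],[0,0,0],[0,0,0]]'

```text
clock: 17.9
position: [0.4542, -0.0202, 0.065]
tool_rot: [3.136, 1.569, -0.017]
force: [0.0, -0.2, 0.6]
grip_width: 0.0853
```

Request:
arm_command --delta_pos '[[0,0,0],[0,0,0],[0,0,0],[0,0,0],[0,0,0],[0,0,0],[0,0,0],[0,0,0]]' --rotation '[[0,0,0],[0,0,0],[0,0,0],[0,0,0],[0,0,0],[0,0,0],[0,0,0],[0,0,0]]' --gripper 1 --grip_force 40

```text
clock: 18.7
position: [0.4574, -0.0185, 0.0692]
tool_rot: [-2.909, 1.561, 0.222]
force: [-0.3, -1.0, -1.5]
grip_width: 0.0267
```

Request:
arm_command --delta_pos '[[0,0,0],[0,0,0],[0,0,0],[0,0,0],[0,0,0],[0,0,0.2],[0,0,0],[0,0,0]]' --rotation '[[0,0,0],[0,0,0],[0,0,0],[0,0,0],[0,0,0],[0,0,0],[0,0,0],[0,0,0]]' --gripper -1

```text
clock: 19.5
position: [0.4506, -0.0188, 0.069]
tool_rot: [-2.929, 1.561, 0.202]
force: [-0.8, 1.0, -0.1]
grip_width: 0.085
```

```bash
python3 st.py
python3 - <<'E'
from h import *
c=cam("wrist");im=optics.grab_frame("wrist");p=monitor.observe()['position']
for X in([.449,-.0138,.092],[p[0],p[1],.092]): print(proj("wrist",X,c))
cv2.imwrite("pics/w8.png",im[:,:,::-1])
E
```

```text
[ 0.4505512 -0.0187994  0.0690377] 19.5 [[0.009, -0.01, -1.0], [0.002, -1.0, 0.01], [-1.0, -0.002, -0.009]] [-0.11  0.56  0.02  2.18 -0.04  0.39 -1.64]
[307.22582605 351.25032874]
[320.92086045 347.70761675]
```

View pics/w8.png

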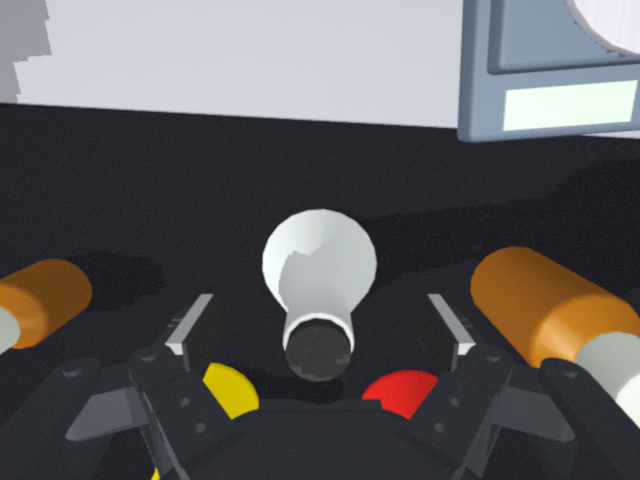

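Request:
arm_command --delta_pos '[[0,0,0],[0,0,0],[0,0,0],[0,0,0],[0,0,0],[0,0,0],[0,0,0],[0,0,0]]' --rotation '[[0,-0.09,0.02],[0,0,0],[0,0,0],[0,0,0],[0,0,0],[0,0,0],[0,0,0],[0,0,0]]' --gripper 1

```text
clock: 20.35
position: [0.4508, -0.0187, 0.0692]
tool_rot: [0.267, 1.57, -2.885]
force: [-0.7, 0.5, 0.3]
grip_width: 0.027
```

Request:
arm_command --delta_pos '[[-0.4,0,0],[-0.9,0,0],[-0.9,0,0],[-0.9,0,0],[-0.9,-0.5,-0.4],[0,-0.85,-0.63],[0,-0.85,-0.63],[0,-0.85,-0.63],[0,-0.85,-0.63],[0,-0.85,-0.63]]' --rotation '[[0,0,0],[0,0,0],[0,0,0],[0,0,0],[0,0,0],[0,0,0],[0,0,0],[0,0,0],[0,0,0],[0,0,0]]'

```text
clock: 21.35
position: [0.5597, 0.1227, 0.2023]
tool_rot: [1.931, 1.57, -1.228]
force: [-0.2, -0.0, -1.7]
grip_width: 0.027
```

Request:
arm_command --delta_pos '[[0,-0.85,-0.63],[0,-0.85,-0.63],[0,-0.6,-0.5],[0,0,0],[0,0,0]]' --rotation '[[0,0,0],[0,0,0],[0,0,0],[0,0,0],[0,0,0]]'

```text
clock: 21.85
position: [0.6155, 0.197, 0.2057]
tool_rot: [2.955, 1.57, -0.201]
force: [0.2, -0.2, -0.9]
grip_width: 0.0269
```

```bash
python3 st.py
python3 - <<'E'
from h import *
c=cam("wrist");im=optics.grab_frame("wrist")
a=R.from_euler('z',-3.73,degrees=True).as_matrix()
print(proj("wrist",[.6245,.212,.059],c),[proj("wrist",np.array([.6245,.212,.059])+a@[x,y,0],c).round(1).tolist() for x,y in((.055,.055),(.055,-.055),(-.055,-.055),(-.055,.055))])
cv2.imwrite("pics/w9.png",im[:,:,::-1])
E
```

```text
[0.61546006 0.197012   0.20568114] 21.85 [[0.0, -0.015, -1.0], [-0.0, -1.0, 0.015], [-1.0, 0.0, -0.0]] [-0.42  0.6   0.03  1.58 -0.02  0.96 -1.97]
[302.29546213 213.22381246] [[234.8, 141.6], [374.4, 149.1], [362.0, 276.6], [237.7, 270.7]]
```

View pics/w9.png

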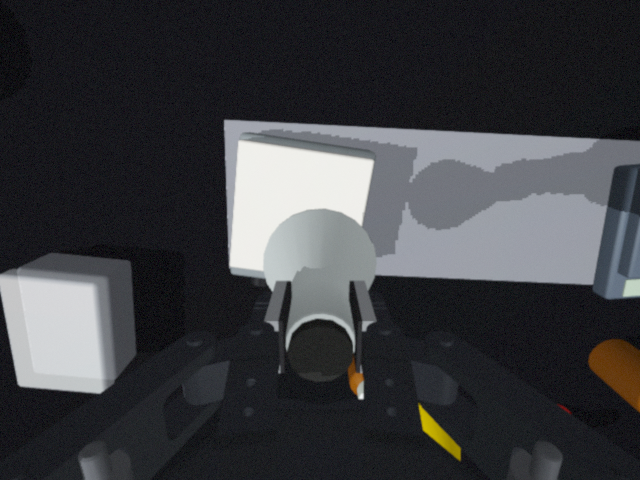

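Request:
arm_command --delta_pos '[[0,-0.5,-0.3],[0.5,0,0],[0.8,0,0],[0.8,0,0],[0.25,0,0],[0,0,0],[0,0,0]]' --rotation '[[0,0,0],[0,0,0],[0,0,0],[0,0,0],[0,0,0],[0,0,0],[0,0,0]]'

```text
clock: 22.6
position: [0.6233, 0.2061, 0.1361]
tool_rot: [2.33, 1.569, -0.832]
force: [1.2, 0.1, -1.0]
grip_width: 0.027
```

Request:
arm_command --delta_pos '[[0,-0.2,-0.04],[0,0,0],[0.18,0,0],[0.05,0,0],[0,0,0]]' --rotation '[[0,0,0],[0,0,0],[0,0,0],[0,0,0],[0,0,0]]'

```text
clock: 23.1
position: [0.6259, 0.213, 0.1318]
tool_rot: [-3.101, 1.566, 0.02]
force: [-0.8, -0.5, -1.3]
grip_width: 0.027
```

Request:
arm_command --delta_pos '[[0.08,0,0],[0.05,0,0],[0,0,0],[0,0,0]]' --rotation '[[0,0,0],[0,0,0],[0,0,0],[0,0,0]]'

```text
clock: 23.5
position: [0.6263, 0.213, 0.1283]
tool_rot: [-3.049, 1.565, 0.073]
force: [0.1, -0.8, 1.2]
grip_width: 0.0268
```

Request:
arm_command --delta_pos '[[0,0,0],[0,0,0],[0,0,0],[0,0,0],[0,0,0],[0,0,0]]' --rotation '[[0,0,0],[0,0,0],[0,0,0],[0,0,0],[0,0,0],[0,0,0]]' --gripper -1

```text
clock: 24.1
position: [0.6265, 0.213, 0.1281]
tool_rot: [-3.035, 1.564, 0.086]
force: [0.4, -0.3, -0.2]
grip_width: 0.0856
```

Request:
arm_command --delta_pos '[[-0.5,0,0],[-1,0,0],[-1,0,0],[0,0,0],[0,0,0]]' --rotation '[[0,0,0],[0,0,0],[0,0,0],[0,0,0],[0,0,0]]'

```text
clock: 24.6
position: [0.626, 0.2129, 0.2096]
tool_rot: [-2.992, 1.563, 0.129]
force: [-0.3, 0.4, -0.9]
grip_width: 0.0856
```

```bash
python3 st.py
```

```text
[0.6260487  0.21290862 0.20961189] 24.6 [[0.007, -0.02, -1.0], [0.001, -1.0, 0.02], [-1.0, -0.001, -0.007]] [-0.44  0.61  0.04  1.54 -0.02  0.98 -1.99]
```

Request:
arm_command --delta_pos '[[0,0.8,0.4],[0,0.9,0.47],[0,0.9,0.47],[0,0.9,0.47],[0,0.9,0.47],[0,0.9,0.47],[0,0.9,0.47],[0,0.9,0.47],[0,0.9,0.47],[0,0.9,0.47]]' --rotation '[[-0.19,-0.07,0],[0,0,0],[0,0,0],[0,0,0],[0,0,0],[0,0,0],[0,0,0],[0,0,0],[0,0,0],[0,0,0]]'

```text
clock: 25.6
position: [0.4809, -0.0598, 0.2082]
tool_rot: [-0.828, 1.568, 2.32]
force: [0.9, 0.7, 0.3]
grip_width: 0.0854
```

Request:
arm_command --delta_pos '[[0,0.9,0.5],[0,0.7,0.5],[0,0.6,0.4],[0,0,0],[0,0,0]]' --rotation '[[0,0,0],[0,0,0],[0,0,0],[0,0,0],[0,0,0]]'

```text
clock: 26.1
position: [0.4348, -0.132, 0.2083]
tool_rot: [-0.467, 1.567, 2.675]
force: [-0.7, 0.7, 1.5]
grip_width: 0.0853
```

```bash
python3 st.py
python3 - <<'E'
from h import *
c=cam("wrist");im=optics.grab_frame("wrist")
for X in([.436,-.136,.1],[.436,-.136,0.]): print(proj("wrist",X,c))
cv2.imwrite("pics/w10.png",im[:,:,::-1])
E
```

```text
[ 0.43479069 -0.13204043  0.20833382] 26.1 [[-0.003, 0.001, -1.0], [0.002, -1.0, -0.001], [-1.0, -0.002, 0.003]] [ 0.1   0.31  0.08  2.07 -0.04  0.77 -1.37]
[326.11117447 235.20030179]
[324.5432019  205.36391936]
```

View pics/w10.png

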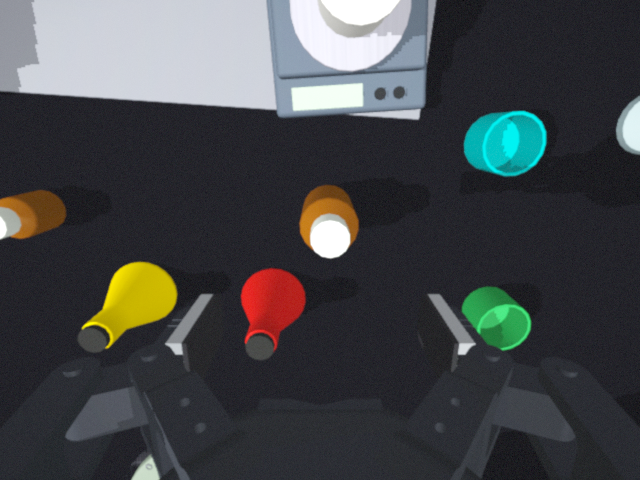

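Request:
arm_command --delta_pos '[[0,0.2,0],[0.9,0,0],[0.9,0,0],[0.9,0,0],[0.8,0,0],[0.3,0,0],[0,0,0],[0,0,0]]' --rotation '[[0,0.03,0],[0,0,0],[0,0,0],[0,0,0],[0,0,0],[0,0,0],[0,0,0],[0,0,0]]'

```text
clock: 26.95
position: [0.439, -0.1361, 0.0914]
tool_rot: [-2.768, 1.566, 0.382]
force: [0.6, -0.1, 0.4]
grip_width: 0.0854
```

Request:
arm_command --delta_pos '[[0.06,0.1,0.13],[0,0,0],[0,0,0],[0,0,0],[0,0,0],[0,0,0],[0,0,0],[0,0,0],[0,0,0]]' --rotation '[[0,0,0],[0,0,0],[0,0,0],[0,0,0],[0,0,0],[0,0,0],[0,0,0],[0,0,0],[0,0,0]]' --gripper 1

```text
clock: 27.85
position: [0.4363, -0.1397, 0.0925]
tool_rot: [-3.058, 1.562, 0.092]
force: [0.1, 0.3, -1.6]
grip_width: 0.0288
```

```bash
python3 st.py
```

```text
[ 0.43632666 -0.13972881  0.09247234] 27.85 [[0.009, 0.008, -1.0], [0.001, -1.0, -0.008], [-1.0, -0.001, -0.009]] [ 0.14  0.52  0.05  2.16 -0.06  0.46 -1.32]
```

Request:
arm_command --delta_pos '[[-0.4,0,0],[-0.9,0,0],[-0.9,0,0],[0,-0.6,-0.6],[0,-0.7,-0.74],[0,-0.7,-0.74],[0,-0.7,-0.74],[0,-0.7,-0.74],[0,-0.7,-0.74],[0,-0.7,-0.74]]' --rotation '[[0,-0.09,0.01],[0,0,0],[0,0,0],[0,0,0],[0,0,0],[0,0,0],[0,0,0],[0,0,0],[0,0,0],[0,0,0]]'

```text
clock: 28.85
position: [0.5887, 0.0072, 0.1603]
tool_rot: [0.259, 1.566, -2.881]
force: [-0.8, 0.1, -2.2]
grip_width: 0.0288
```

Request:
arm_command --delta_pos '[[0,-0.5,-0.6],[0,0,0],[0,0,0]]' --rotation '[[0,0,0],[0,0,0],[0,0,0]]'

```text
clock: 29.15
position: [0.6088, 0.027, 0.1589]
tool_rot: [0.008, 1.566, -3.128]
force: [0.2, -0.6, -1.8]
grip_width: 0.0283
```

```bash
python3 st.py
```

```text
[0.60878793 0.02697379 0.1588762 ] 29.15 [[-0.005, 0.006, -1.0], [-0.0, -1.0, -0.006], [-1.0, 0.0, 0.005]] [-0.19  0.6   0.07  1.72 -0.05  0.83 -1.66]
```

Request:
arm_command --delta_pos '[[0,0,-0.18],[0.4,0,0],[0.7,0,0],[0.6,0,0],[0.2,0,0],[0,0,0],[0,0,0]]' --rotation '[[0,0.05,0],[0,0,0],[0,0,0],[0,0,0],[0,0,0],[0,0,0],[0,0,0]]'

```text
clock: 29.85
position: [0.6126, 0.0231, 0.0982]
tool_rot: [1.325, 1.57, -1.816]
force: [0.9, 0.8, -1.2]
grip_width: 0.0286
```

Request:
arm_command --delta_pos '[[-0.03,-0.15,-0.05],[0,0,0],[0.08,0,0],[0.04,0,0],[0,0,0]]' --rotation '[[0,0,0],[0,0,0],[0,0,0],[0,0,0],[0,0,0]]'

```text
clock: 30.35
position: [0.6153, 0.0282, 0.0976]
tool_rot: [2.923, 1.568, -0.216]
force: [-0.5, -0.2, -1.4]
grip_width: 0.0286
```

Request:
arm_command --delta_pos '[[0.06,0,0],[0.03,0,0],[0,0,0]]' --rotation '[[0,0,0],[0,0,0],[0,0,0]]'

```text
clock: 30.65
position: [0.6164, 0.0282, 0.0967]
tool_rot: [3.106, 1.565, -0.034]
force: [0.3, -0.3, -1.7]
grip_width: 0.0287
```

Request:
arm_command --delta_pos '[[0.05,0,0.06],[0.04,0,0],[0,0,0]]' --rotation '[[0,-0.05,0],[0,0,0],[0,0,0]]'

```text
clock: 30.95
position: [0.6167, 0.0283, 0.0967]
tool_rot: [-3.053, 1.565, 0.09]
force: [-0.4, -1.1, -2.2]
grip_width: 0.0283
```

Request:
arm_command --delta_pos '[[0,0,0],[0,0,0],[0,0,0],[0,0,0],[0,0,0],[0,0,0]]' --rotation '[[0,0,0],[0,0,0],[0,0,0],[0,0,0],[0,0,0],[0,0,0]]' --gripper -1

```text
clock: 31.55
position: [0.6164, 0.0283, 0.0959]
tool_rot: [-3.054, 1.566, 0.089]
force: [-0.5, 0.1, -0.2]
grip_width: 0.0854
```

Request:
arm_command --delta_pos '[[-0.5,0,0],[-1,0,0],[-1,0,0],[-1,0,0],[-0.5,0,0.5],[0,0,1],[0,0,1],[0,0,1],[0,0,1],[0,0,1]]' --rotation '[[0,0,0],[0,0,0],[0,0,0],[0,0,0],[0,0,0],[0,0,0],[0,0,0],[0,0,0],[0,0,0],[0,0,0]]'

```text
clock: 32.55
position: [0.448, 0.0277, 0.2288]
tool_rot: [-3.002, 1.558, 0.139]
force: [0.7, -0.1, 0.4]
grip_width: 0.0855
```

```bash
python3 st.py
python3 - <<'E'
from h import *
im=optics.grab_frame("wrist"); cv2.imwrite("pics/w11.png",im[:,:,::-1])
c=cam("wrist")
for n,X in(("tall",[.6132,.028,.1]),("flask",[.6245,.212,.151]),("lid",[.6023,-.1556,.095])): print(n,proj("wrist",X,c),proj("scene",X))
crop(optics.grab_frame("scene"),220,170,500,380,2.8,"pics/s1.png")
E
```

```text
[0.44798868 0.02773395 0.22880757] 32.55 [[0.013, 0.0, -1.0], [0.002, -1.0, -0.0], [-1.0, -0.002, -0.013]] [-0.25  0.26  0.07  2.07 -0.03  0.8  -1.74]
tall [320.05614363 -19.6577881 ] [370.18767752 260.82859433]
flask [-51.37348758 -91.26375397] [450.17503269 211.37303508]
lid [593.14004102   2.68909275] [287.27445178 298.86326884]
```

View pics/w11.png

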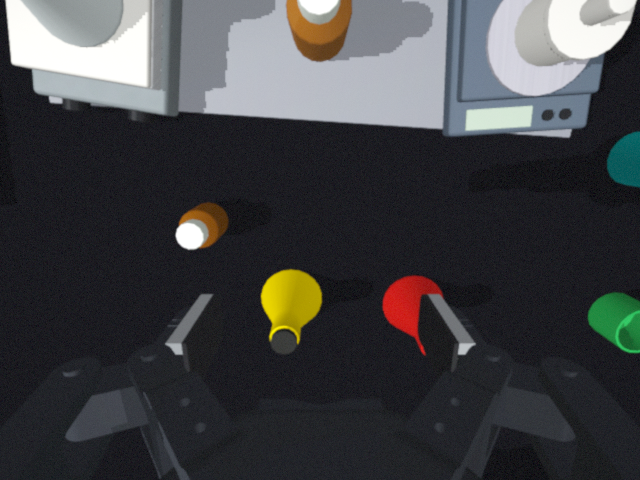

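View pics/s1.png

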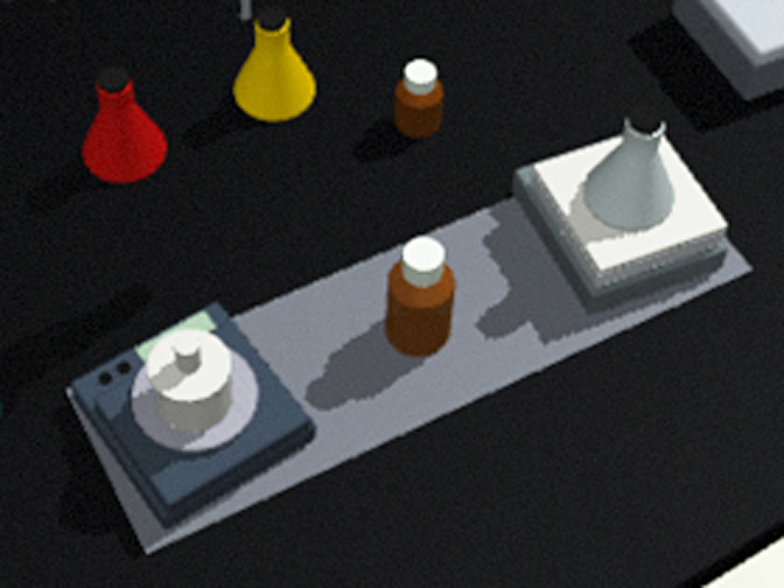

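All three sit within 2 px of prediction in the scene view: cap (371,260), lid (288,299), stopper (450,213). Handing in.

```bash
python3 -c "
from workcell import bot,monitor
print(bot.job_done(),monitor.observe()['clock'])"
```

```text
the job is handed in; nothing more can be done
the job is handed in; nothing more can be done
```

The bench is set up and the job handed in at about 33 s. The dish stands on the balance pan with its lid on, the flask on the stirrer plate, and the tall bottle on the mat midway between them.

**Last checks:** the wrist camera showed the dish and lid about 1 mm from the measured centres. The scene camera showed the lid, flask and bottle within 2 px, about 3 mm, of their targets. Everything was upright and released, with the arm clear. The tall bottle was let go about 2–3 mm forward (+x) of the midpoint by the arm's reading, well inside the 15 mm allowed.

**What went wrong on the way:** the first grip on the flask was about 8 mm off the centre of its neck. I opened the gripper, corrected and gripped again before lifting.

**Not measured:** I never took the short bottle, tip box and beaker in the arm or came near them, but I did not measure them again at the end.

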